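Find the full sugar pot by its weight and present it over the teacup

TASK

The two steel sugar pots on the black tray look alike, but one is full and the other nearly empty: lift each in turn, lid kept shut, to feel which is heavier. Stand the nearly empty one upright and gently in the middle of the round cork mat on the counter, for refilling, and let go of it. Then pick up the full pot and finish while still holding it, still and upright, straight over the teacup with its foot about 5 cm above the cup's rim; leave everything else as it stands.

Things in the scene. Friction and masses are not known exactly. Their poses are not given: they have to be found in the camera images.
- pot_a_mid (a point): One of two identical steel sugar pots on the tray: upright straight cylinder, diameter 64 mm, 78 mm high to the rim, 85 mm over its low domed lid. This point is on its axis, 40 mm above its foot. z up; at the top the hinge knuckle stands 7 mm beyond the wall on its +x side, the lid's thumb tab 17 mm on its -x side; the +y and -y sides are clear all the way.
- pot_b_mid (a point): The other sugar pot, outwardly the same; point and axes as for pot a. Either of the two may be the full one. The full pot weighs at least 150 g more than the other, both are under 450 g all told; the sugar tablets lie inside with a little play. The pots, the saucer with the teacup and the dessert cup share four places on the tray at random.
- pot_a_lid (a joint): Opening of pot a's hinged lid: 0 shut, grows to 1.9 rad as it swings up. It lies shut by its own weight.
- pot_b_lid (a joint): Opening of pot b's hinged lid: 0 shut, grows to 1.9 rad as it swings up. It lies shut by its own weight.
- teacup_rim (a point): White porcelain teacup on its saucer on the tray: 82 mm in diameter at the rim, 52 mm high, a ring handle out to 63 mm from the axis on its +y side. This point is the centre of its mouth, level with the rim; z up.
- mat_top (a point): Round cork mat lying fixed on the grey counter, to the robot's right of the bamboo stand: 110 mm in diameter, 6 mm thick. This point is the centre of its top face; z up.
- tray_mid (a point): Centre of the floor of the black lacquered tray on which the pots stand (its top face, 111 mm above the counter). The tray is 300 mm (its x) by 460 mm (its y) with a rim 16 mm above its floor and a thin grip bar up to 33 mm above the floor at each short end; it lies fixed on the two-tier bamboo stand (340 x 500 mm).
- saucer: White saucer under the teacup, 120 mm in diameter, 13 mm high; origin at the centre of its underside. Leave it alone.
- dessert_cup: Footed glass dessert cup on the tray, 80 mm in diameter at the rim, 72 mm high; origin at the centre of its underside. Leave it alone.
- spoon: Tiny wooden spoon, 110 mm long, lying along the middle of the tray, front to back; origin under its middle, x along it. Leave it alone.
- tea_tin: Dark steel tea tin on the counter beyond the mat, 70 mm in diameter, 100 mm high; origin at the centre of its underside. Leave it alone.
- mug: Glazed mug on the counter at the far right, 80 mm in diameter, 92 mm high, handle on its +y side; origin at the centre of its underside. Leave it alone.
- jam_jar: Jam jar on the counter at the right, 66 mm in diameter, 85 mm high; origin at the centre of its underside. Leave it alone.
- milk_jug: White milk jug on the counter left of the stand, 72 mm in diameter, 85 mm high, handle on its +y side; origin at the centre of its underside. Leave it alone.
- light_switch (a joint): Toggle of the under-shelf light on the front edge of the stand's upper tier: 0 as it is, up to 0.8 rad when switched. Leave it alone.
Things that resemble listed ones, but are neither listed nor needed, are in the scene too. Of the things shaped like the part that bears mat_top, the cork one is meant. Leave any pink look-alike of the part that bears teacup_rim alone.

How it is judged:
On the way, in this order (a step that is already met when the one before it is completed fails the run):
1. a sugar pot has been lifted clear of the tray (height (world z) of any of pot_a_mid, pot_b_mid above 0.176 m), for 0.1 s.
2. the nearly empty pot stands upright in the middle of the cork mat and has been let go (((horizontal distance between pot_a_mid and mat_top below 0.022 m and height (world z) of pot_a_mid between 0.04 and 0.052 m and angle between pot_a_mid's own z axis and vertical below 0.1 rad and contact force between pot_a and the fingers below 0.1 N and linear speed of pot_a below 0.03 m/s and contact force between pot_a and mat between 1.2 and 2.8 N) or (horizontal distance between pot_b_mid and mat_top below 0.022 m and height (world z) of pot_b_mid between 0.04 and 0.052 m and angle between pot_b_mid's own z axis and vertical below 0.1 rad and contact force between pot_b and the fingers below 0.1 N and linear speed of pot_b below 0.03 m/s and contact force between pot_b and mat between 1.2 and 2.8 N))), for 0.3 s.
At the end, for the whole second after the job is handed in: Lighter pot upright on the cork mat, within 22 mm of its centre, let go and at rest; heavier pot held still by the fingers, upright within 0.15 rad, within 25 mm of the cup's axis, its foot 20 to 100 mm above the rim, not touching the cup; lids shut (under 0.15 rad), cup upright (((horizontal distance between pot_a_mid and mat_top below 0.022 m and height (world z) of pot_a_mid between 0.04 and 0.052 m and angle between pot_a_mid's own z axis and vertical below 0.1 rad and contact force between pot_a and the fingers below 0.1 N and linear speed of pot_a below 0.03 m/s and contact force between pot_a and mat between 1.2 and 2.8 N and horizontal distance between pot_b_mid and teacup_rim below 0.025 m and z of pot_b_mid in the frame of teacup_rim between 0.06 and 0.14 m and angle between pot_b_mid's own z axis and vertical below 0.15 rad and contact force between pot_b and the fingers above 2 N and linear speed of pot_b below 0.05 m/s and contact force between pot_b and teacup below 0.05 N) or (horizontal distance between pot_b_mid and mat_top below 0.022 m and height (world z) of pot_b_mid between 0.04 and 0.052 m and angle between pot_b_mid's own z axis and vertical below 0.1 rad and contact force between pot_b and the fingers below 0.1 N and linear speed of pot_b below 0.03 m/s and contact force between pot_b and mat between 1.2 and 2.8 N and horizontal distance between pot_a_mid and teacup_rim below 0.025 m and z of pot_a_mid in the frame of teacup_rim between 0.06 and 0.14 m and angle between pot_a_mid's own z axis and vertical below 0.15 rad and contact force between pot_a and the fingers above 2 N and linear speed of pot_a below 0.05 m/s and contact force between pot_a and teacup below 0.05 N)) and value of joint each of pot_a_lid, pot_b_lid below 0.15 rad and angle between teacup_rim's own z axis and vertical below 0.15 rad); the arm keeps its last pose, push and grip.
It fails at once if a pot tipped by more than 0.6 rad (angle between any of pot_a_mid, pot_b_mid's own z axis and vertical above 0.6 rad).
It fails at once if a pot's lid opened by more than 0.4 rad (value of joint any of pot_a_lid, pot_b_lid above 0.4 rad).
It fails at once if a pot dropped (falling free of the fingers at more than 0.5 m/s) ((linear speed of pot_a above 0.5 m/s and contact force between pot_a and the fingers below 0.1 N) or (linear speed of pot_b above 0.5 m/s and contact force between pot_b and the fingers below 0.1 N)).
It fails at once if the teacup pushed by more than 25 mm or tipped (distance of teacup_rim from where it was at the start of the episode above 0.025 m or angle between teacup_rim's own z axis and vertical above 0.3 rad).
It fails at once if another thing on the tray or counter pushed by more than 30 mm, or the light switched (value of joint light_switch above 0.3 rad or distance of any of saucer, dessert_cup, spoon, tea_tin, mug, jam_jar, milk_jug from where it was at the start of the episode above 0.03 m).
It also fails if it takes over 72 s, if anything falls off the work surface, if the arm or the gripper's body presses on something with over 40 N, if the wrist force passes 120 N, or if a joint passes its speed limit or range.

ROBOT

A 6-joint arm with a two-finger parallel gripper is mounted at the origin on the work surface. World frame = base frame: x ahead of the robot, y to its left, z up, the work surface at z = 0. Lengths are in m, angles in rad, forces in N, time in s.
With the tool pointing down it reaches from about 0.375 to 0.9 m from the base axis. Payload 3.1 kg.
Tool frame: the origin (TCP) lies between the finger pads; the fingertips stand 17 mm ahead of it and the grasp point (between the pads) lies 2 mm behind it; z points along the fingers, y is the line along which they close (so a half turn about z gives the same grasp; the last joint's range is limited). The gripper opens to 85 mm and grips with 20 to 120 N. Pads are 22 mm wide; open, the fingers measure 114 mm over their backs; the gripper's body (76 mm by 85 mm) begins 54 mm behind the grasp point. The pads swing forward as they close: fully open they stand 13 mm farther back than shut.
Start: joints at [1.149, 0.527, 1.433, -0, 1.181, -0.178], TCP at [0.15, 0.607, 0.248] pointing down, gripper open.
Joint ranges: [-3.08, 3.08], [-0.75, 2.2], [0.22, 2.44], [-1.43, 4.57], [0, 2.65], [-2.85, 2.85]. Speed limits (rad/s): [2.79, 2.79, 3.14, 3.14, 3.14, 3.14].

INTERFACE

Orientations are given as a unit quaternion [x, y, z, w].
In Python, from station import sense, vision, order gives the robot as it stands.
- The arm moves only by the shell command python3 -m crank 'ROWS' [OPENING] [FORCE]. ROWS is JSON, a list of rows, each an object with "dp": the shift along the world's x, y, z in units of 30 mm (1.0 is 30 mm), a list of three; "angular": the turn, a rotation vector about the world's x, y, z in degrees, a list of three. In form: [{"dp": [dx, dy, dz], "angular": [ax, ay, az]}, ...]. A call has 1 to 20 rows; each row shifts and turns the commanded pose from where the row before left it; what a row does not reach is not made up. A row lasts 1/10 s, in which the tool goes at most 50 mm and 8.59 degrees, less where a joint would pass 70% of its speed; a pose out of reach is approached as far as the arm can. A call is refused whole if a number of a shift passes 1 or a number of a turn 8.59, either way. A call with a gripper value outside its range is refused whole. OPENING is the closure, from 0 (fully open) to 1 (shut), set as the call begins (- or left out, the last holds). The fingers move at their own pace and stop on an object; FORCE is the grip in N (left out, the last holds). Time passes only in rows, so rows that do not move let the fingers close. It gives the time, the measured TCP pose, the force, the opening and the grip force at its end, in the units of the state.
- sense(): the state, without advancing time (a new reading comes with each control period).
- vision.snapshot(name): name is "side" or "top" or "wrist"; returns a dict with "image" (400x640x3 uint8, blue, green, red), "range_z" (400x640 float32, m along the optical axis (not along the pixel's ray), 0 where there is no reading), "mtx" (3x3 intrinsics, pixels), "pose" (4x4, takes a point from camera to world coordinates); the wrist camera has in their place "mount" (4x4, takes a point from camera to tool coordinates, whose origin is the TCP and whose axes are the flange's). Camera axes: x right, y down, z forward; pixel columns grow to the right and rows downward; lengths in m; the calibration is good to about 2 mm. The wrist camera is an equidistant fisheye: a pixel r from the principal point sees the ray r / f radians off the axis. A picture is of the moment at which its call begins: read the wrist's pose just before it.
- order.sign_off(): hands the job in; it is judged then, once.
The state is a dict: "t": time; "q": joint angles; "qd": joint speeds; "tau": joint torques, N m; "tcp_pos": TCP position; "tool_rot": TCP orientation; "force": force on the tool from outside, world axes, zero at the start; "ft_torque": the same for the moment, N m; "finger_gap": opening from 0.0 (shut) to 1.0 (fully open); "gripper_force": force on a finger pad.
Only numpy, scipy, OpenCV 4.12 (cv2) and the standard library are available. Lean on these libraries where they do the work, as an engineer would, in place of code of your own. Each camera call takes 0.05 s, during which the arm holds its last target. There are 200 camera calls.

## Working session

There is one attempt and no reset: what is moved stays moved. The work goes in short steps, Python scripts to look and compute and a shell command to move; the robot and the scene stay as the last step left them, time stands still between calls to the robot, and variables do not carry over. Pictures are saved under pics/ and viewed, at most 10 in all, crops included, and the job is handed in when it is done.

```bash
mkdir -p pics
python3 - <<'E'
from station import sense, vision
import cv2, numpy as np
for n in("top","side"):
    s=vision.snapshot(n); cv2.imwrite(f"pics/{n}0.png",s["image"]); np.savez(f"{n}0.npz",**s)
    print(n,s["mtx"].tolist(),np.round(s["pose"],3).tolist())
print(sense())
E
```

```text
top [[438.6697007049914, 0.0, 321.80965035790234], [0.0, 438.6697007049914, 195.39946936023003], [0.0, 0.0, 1.0]] [[-0.009, -0.996, 0.087, 0.417], [-1.0, 0.01, 0.009, -0.034], [-0.01, -0.087, -0.996, 1.641], [0.0, 0.0, 0.0, 1.0]]
side [[400.2406299746712, 0.0, 320.07607502268615], [0.0, 400.2406299746712, 196.54634844030525], [0.0, 0.0, 1.0]] [[-0.99, -0.098, 0.1, 0.426], [-0.14, 0.746, -0.651, 0.724], [-0.011, -0.659, -0.752, 1.003], [0.0, 0.0, 0.0, 1.0]]
{'t': 0.1, 'q': array([ 1.14949422e+00,  5.28410619e-01,  1.43377348e+00,  1.88087659e-05,
        1.18136925e+00, -1.78494534e-01]), 'qd': array([-0.00060099, -0.00127363, -0.00423087, -0.00016417, -0.00119504,
       -0.00015968]), 'tau': array([ 1.35786559e-04, -4.43305027e+01, -1.78586072e+01, -2.37756476e-04,
        3.87270033e-03, -6.24927694e-06]), 'tcp_pos': array([0.14998144, 0.60611834, 0.24740865]), 'tool_rot': array([ 1.21109273e-01,  9.92638697e-01, -9.34021997e-04, -2.97925846e-04]), 'force': array([-0.49678092,  0.6257976 ,  0.58207554]), 'ft_torque': array([0.01268309, 0.00587087, 0.00498432]), 'gripper_force': 0.0, 'finger_gap': 0.9996401273995222}
```

View pics/top0.png

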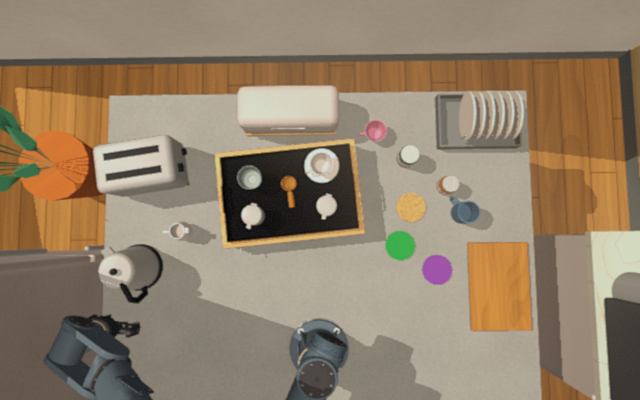

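View pics/side0.png

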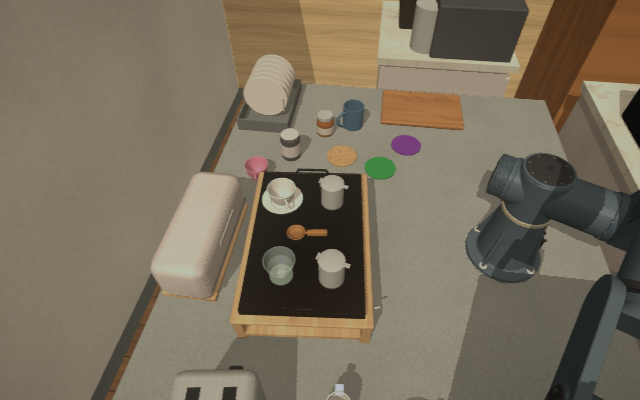

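The top view shows the pots at about (252,215) and (326,205), the teacup at (322,165), the dessert cup at (249,178) and the cork mat at (411,207). The side view agrees, with both pots in the tray row nearest the robot. The green and purple discs and the pink cup are decoys.

```bash
cat > h.py <<'E'
import numpy as np, cv2
def cloud(s):
    v,u=np.mgrid[0:400,0:640]; z=s["range_z"]; K=s["mtx"]
    c=np.stack([(u-K[0,2])/K[0,0]*z,(v-K[1,2])/K[1,1]*z,z],-1)
    P=c@s["pose"][:3,:3].T+s["pose"][:3,3]; P[z==0]=np.nan; return P
def rayz(s,u,v,h):
    K=s["mtx"]; d=s["pose"][:3,:3]@[(u-K[0,2])/K[0,0],(v-K[1,2])/K[1,1],1]; o=s["pose"][:3,3]
    return o+d*(h-o[2])/d[2]
E
python3 - <<'E'
from h import *
for n,boxes in (("top",dict(p1=(252,215),p2=(326,205),cup=(322,165),mat=(411,207),tray=(289,193))),("side",dict(p1=(332,268),p2=(333,192),cup=(282,195),mat=(342,156)))):
    s=dict(np.load(n+"0.npz")); P=cloud(s); hsv=cv2.cvtColor(s["image"],cv2.COLOR_BGR2HSV)
    for k,(u,v) in boxes.items():
        w=np.zeros((400,640),bool); w[v-28:v+28,u-28:u+28]=1; Z=P[...,2]
        if k[0]=='p': m=w&(Z>.180)&(Z<.215); h=.19
        elif k=='cup': m=w&(Z>.150)&(Z<.19); h=None
        elif k=='mat': m=w&(hsv[...,0]>8)&(hsv[...,0]<28)&(hsv[...,1]>70)&(Z<.03); h=.006
        else:
            print('tray floor z',np.nanmedian(Z[v-25:v-15,u-5:u+20])); 
            w=np.zeros((400,640),bool); w[130:260,200:380]=1
            m=w&(hsv[...,2]<50)&(Z>.09)&(Z<.125)
            c=max(cv2.findContours(m.astype(np.uint8),0,2)[0],key=cv2.contourArea); r=cv2.minAreaRect(c)
            b=np.array([rayz(s,*q,.111) for q in cv2.boxPoints(r)]); print('tray',b.mean(0).round(4),b.round(3).tolist()); continue
        if not m.any(): print(n,k,'none');continue
        if k=='cup': h=np.nanpercentile(Z[m],90)
        mm=m.astype(np.uint8)
        if k[0]=='p': mo=cv2.morphologyEx(mm,cv2.MORPH_OPEN,cv2.getStructuringElement(2,(11,11)))
        else: mo=mm
        c=max(cv2.findContours(mo,0,2)[0],key=cv2.contourArea)
        R=np.array([rayz(s,*q[0],h) for q in c])[:,:2]
        (cx,cy),r=cv2.minEnclosingCircle(R.astype(np.float32))
        e=cv2.fitEllipse(R.astype(np.float32)) if len(R)>5 else 0
        px=P[m]; x=px[:,:2]-[cx,cy]; d=np.linalg.norm(x,axis=1); f=x[d>.036]
        print(n,k,'z',np.nanpercentile(Z[m],[5,50,95]).round(4),'circ',round(cx,4),round(cy,4),round(r,4),'ell',np.round(e[0],4),np.round(e[1],4),'mean',np.nanmean(px,0).round(4),'far',len(f),f.mean(0).round(4) if len(f) else '')
E
```

```text
top p1 z [0.1862 0.1938 0.2001] circ 0.4824 0.2154 0.0325 ell [0.4827 0.2157] [0.0616 0.0637] mean [0.4853 0.2153 0.1936] far 28 [0.0349 0.0044]
top p2 z [0.1888 0.1939 0.1998] circ 0.509 -0.0338 0.0315 ell [ 0.5055 -0.0329] [0.047  0.0646] mean [ 0.5108 -0.0329  0.1938] far 15 [0.0021 0.0022]
top cup z [0.1514 0.1624 0.1707] circ 0.6496 -0.0081 0.0519 ell [ 0.6534 -0.0143] [0.0737 0.0941] mean [ 0.66   -0.0133  0.162 ] far 98 [ 0.0182 -0.0178]
top mat z [-0.0003  0.0061  0.0121] circ 0.514 -0.3487 0.056 ell [ 0.514  -0.3487] [0.1084 0.1094] mean [ 0.5136 -0.3487  0.0062] far 409 [-0.0005  0.0002]
tray floor z 0.1122528382349699
tray [0.564  0.0997 0.111 ] [[0.688, 0.344, 0.111], [0.733, -0.114, 0.111], [0.44, -0.141, 0.111], [0.396, 0.309, 0.111]]
side p1 z [0.185  0.1931 0.1965] circ 0.4794 0.218 0.0352 ell [0.4759 0.2163] [0.0587 0.0703] mean [0.4776 0.2191 0.1926] far 28 [-0.0187  0.0017]
side p2 z [0.1836 0.1931 0.1963] circ 0.506 -0.0294 0.0369 ell [ 0.5067 -0.0306] [0.0645 0.0712] mean [ 0.5062 -0.0278  0.1923] far 23 [ 0.0027 -0.0075]
side cup z [0.1515 0.1616 0.1685] circ 0.6445 -0.0017 0.058 ell [ 0.6483 -0.0116] [0.0763 0.1019] mean [ 0.6515 -0.0204  0.1611] far 194 [ 0.0127 -0.0353]
side mat z [0.0006 0.0058 0.0095] circ 0.5106 -0.3464 0.0579 ell [ 0.5097 -0.346 ] [0.1097 0.112 ] mean [ 0.514  -0.3518  0.0055] far 356 [ 0.0054 -0.0086]
```

Run:
```python
from h import *
s=dict(np.load("top0.npz")); im=s["image"]
a=im[190:240,225:277];b=im[180:230,300:352];c=im[140:190,296:348]
cv2.imwrite("pics/crop.png",cv2.resize(np.hstack([a,b,c]),None,fx=5,fy=5,interpolation=cv2.INTER_CUBIC))
P=cloud(s)
# cup: bright low-sat, fit rim on height
w=np.zeros((400,640),bool); w[140:192,296:350]=1
for lo,hi in((.112,.135),(.155,.185)):
    m=(w&(P[...,2]>lo)&(P[...,2]<hi)).astype(np.uint8)
    ys,xs=np.nonzero(m); print(lo,xs.min(),xs.max(),ys.min(),ys.max(),len(xs))
hsv=cv2.cvtColor(im,cv2.COLOR_BGR2HSV)
m=(w&(hsv[...,2]>110)&(hsv[...,1]<90)).astype(np.uint8); m[:, 352:]=0
c=max(cv2.findContours(m,0,2)[0],key=cv2.contourArea); e=cv2.fitEllipse(cv2.convexHull(c)); print('saucer',e,rayz(s,*e[0],.122))
```

```text
0.112 296 349 142 191 1413
0.155 306 332 152 175 126
saucer ((321.19921875, 165.16244506835938), (34.795326232910156, 35.58367156982422), 78.98633575439453) [ 0.65647214 -0.01839452  0.122     ]
```

View pics/crop.png

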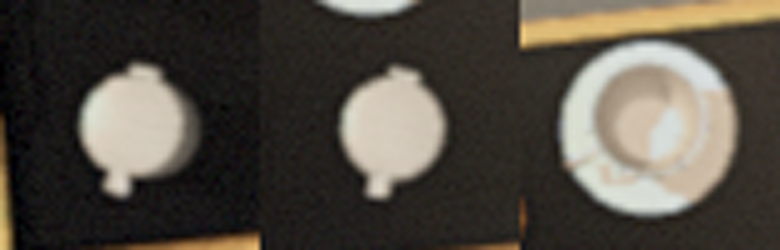

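Both pots have the tab at the image bottom (crop (117,185) and (378,187)) and the knuckle at the top, so their yaw is about -14°, which is already the tool's yaw. The cup rim is centred at crop (648,117), and its handle points to the left.

```bash
python3 - <<'E'
from h import *
s=dict(np.load("top0.npz"))
im=s["image"]; hsv=cv2.cvtColor(im,cv2.COLOR_BGR2HSV)
print('p1',rayz(s,251.0,214.6,.19),'p2',rayz(s,326.2,205.4,.19),'cup',rayz(s,321.2,163,.17))
for n,(u,v) in dict(p1=(251,215),p2=(326,205)).items():
    w=np.zeros((400,640),np.uint8); w[v-17:v+18,u-17:u+18]=1
    m=w*(hsv[...,2]>130).astype(np.uint8); m=cv2.morphologyEx(m,2,cv2.getStructuringElement(2,(9,9)))
    c=max(cv2.findContours(m,0,2)[0],key=cv2.contourArea); e=cv2.fitEllipse(c); print(n,e,rayz(s,*e[0],.19))
E
python3 -m crank '[{"dp":[0.8,-1,0.2],"angular":[0,0,0]},{"dp":[0.8,-1,0.2],"angular":[0,0,0]},{"dp":[0.8,-1,0.2],"angular":[0,0,0]},{"dp":[0.8,-1,0],"angular":[0,0,0]},{"dp":[0.8,-1,0],"angular":[0,0,0]},{"dp":[0.8,-1,0],"angular":[0,0,0]},{"dp":[0.8,-1,0],"angular":[0,0,0]},{"dp":[0.8,-1,0],"angular":[0,0,0]},{"dp":[0.8,-1,0],"angular":[0,0,0]},{"dp":[0.8,-1,0],"angular":[0,0,0]},{"dp":[0.8,-1,0],"angular":[0,0,0]},{"dp":[0.8,-1,0],"angular":[0,0,0]},{"dp":[0.8,-0.6,0],"angular":[0,0,0]},{"dp":[0.7,-0.4,0],"angular":[0,0,0]},{"dp":[0,0,0],"angular":[0,0,0]},{"dp":[0,0,0],"angular":[0,0,0]}]' 0 40
```

```text
p1 [0.48280676 0.21488593 0.19      ] p2 [ 0.51096646 -0.03447301  0.19      ] cup [ 0.65630214 -0.01894734  0.17      ]
p1 ((251.15110778808594, 214.49310302734375), (19.57967758178711, 20.398792266845703), 31.56825828552246) [0.48315621 0.21438645 0.19      ]
p2 ((326.0626525878906, 205.11038208007812), (19.26954460144043, 21.026126861572266), 15.17115592956543) [ 0.51193196 -0.0340274   0.19      ]
t: 1.7
tcp_pos: [0.4827, 0.2164, 0.2657]
tool_rot: [0.122, 0.993, -0.0, -0.001]
force: [0.5, 0.2, -0.4]
finger_gap: 0.999
gripper_force: 0.0
```

```bash
python3 -m crank '[{"dp":[0,0,-0.6],"angular":[0,0,0]},{"dp":[0,0,-0.6],"angular":[0,0,0]},{"dp":[0,0,-0.6],"angular":[0,0,0]},{"dp":[0,0,-0.6],"angular":[0,0,0]},{"dp":[0,0,-0.6],"angular":[0,0,0]},{"dp":[0,0,-0.4],"angular":[0,0,0]},{"dp":[0,0,-0.3],"angular":[0,0,0]},{"dp":[0,0,0],"angular":[0,0,0]},{"dp":[0,0,0],"angular":[0,0,0]}]'
python3 -m crank '[{"dp":[0,0,0],"angular":[0,0,0]},{"dp":[0,0,0],"angular":[0,0,0]},{"dp":[0,0,0],"angular":[0,0,0]},{"dp":[0,0,0],"angular":[0,0,0]},{"dp":[0,0,0],"angular":[0,0,0]},{"dp":[0,0,0],"angular":[0,0,0]},{"dp":[0,0,0],"angular":[0,0,0]},{"dp":[0,0,0],"angular":[0,0,0]}]' 0.6 40
```

```text
t: 2.6
tcp_pos: [0.4833, 0.2169, 0.1556]
tool_rot: [0.121, 0.993, 0.0, 0.0]
force: [0.4, -0.0, 1.1]
finger_gap: 0.998
gripper_force: 0.0
t: 3.4
tcp_pos: [0.4837, 0.2166, 0.1565]
tool_rot: [0.121, 0.993, 0.0, 0.001]
force: [-0.2, -0.4, 5.0]
finger_gap: 0.753
gripper_force: 44.0
```

```bash
python3 -m crank '[{"dp":[0,0,0.2],"angular":[0,0,0]},{"dp":[0,0,0.3],"angular":[0,0,0]},{"dp":[0,0,0.4],"angular":[0,0,0]},{"dp":[0,0,0.4],"angular":[0,0,0]},{"dp":[0,0,0.3],"angular":[0,0,0]},{"dp":[0,0,0.2],"angular":[0,0,0]},{"dp":[0,0,0],"angular":[0,0,0]},{"dp":[0,0,0],"angular":[0,0,0]},{"dp":[0,0,0],"angular":[0,0,0]},{"dp":[0,0,0],"angular":[0,0,0]}]'
for i in 1 2 3; do python3 -m crank '[{"dp":[0,0,0],"angular":[0,0,0]},{"dp":[0,0,0],"angular":[0,0,0]}]' | grep force; done
```

```text
t: 4.4
tcp_pos: [0.4829, 0.2166, 0.2088]
tool_rot: [0.121, 0.993, -0.0, -0.001]
force: [1.0, 0.5, -2.2]
finger_gap: 0.751
gripper_force: 44.5
force: [0.0, -0.5, -2.2]
gripper_force: 44.5
force: [-0.5, 0.0, -2.0]
gripper_force: 44.5
force: [0.2, 1.2, -1.0]
gripper_force: 44.5
```

```bash
python3 -m crank '[{"dp":[0,0,-0.3],"angular":[0,0,0]},{"dp":[0,0,-0.4],"angular":[0,0,0]},{"dp":[0,0,-0.4],"angular":[0,0,0]},{"dp":[0,0,-0.3],"angular":[0,0,0]},{"dp":[0,0,-0.2],"angular":[0,0,0]},{"dp":[0,0,-0.1],"angular":[0,0,0]},{"dp":[0,0,-0.1],"angular":[0,0,0]},{"dp":[0,0,0],"angular":[0,0,0]},{"dp":[0,0,0],"angular":[0,0,0]},{"dp":[0,0,0],"angular":[0,0,0]}]'
python3 -m crank '[{"dp":[0,0,0],"angular":[0,0,0]},{"dp":[0,0,0],"angular":[0,0,0]},{"dp":[0,0,0],"angular":[0,0,0]},{"dp":[0,0,0],"angular":[0,0,0]},{"dp":[0,0,0],"angular":[0,0,0]},{"dp":[0,0,0],"angular":[0,0,0]}]' 0
python3 -m crank '[{"dp":[0,0,0.3],"angular":[0,0,0]},{"dp":[0,0,0.5],"angular":[0,0,0]},{"dp":[0,0,0.8],"angular":[0,0,0]},{"dp":[0,0,0.8],"angular":[0,0,0]},{"dp":[0,0,0.8],"angular":[0,0,0]},{"dp":[0,0,0.6],"angular":[0,0,0]},{"dp":[0,0,0],"angular":[0,0,0]}]'
```

```text
t: 6.0
tcp_pos: [0.483, 0.2166, 0.1565]
tool_rot: [0.121, 0.993, -0.0, 0.0]
force: [-3.1, -1.4, 4.9]
finger_gap: 0.751
gripper_force: 45.0
t: 6.6
tcp_pos: [0.4833, 0.2167, 0.1552]
tool_rot: [0.121, 0.993, -0.0, -0.0]
force: [0.5, 0.7, -0.2]
finger_gap: 1.004
gripper_force: 0.0
t: 7.3
tcp_pos: [0.4849, 0.2171, 0.2725]
tool_rot: [0.121, 0.993, 0.001, 0.003]
force: [0.4, -0.1, -0.3]
finger_gap: 0.999
gripper_force: 0.0
```

```bash
python3 -m crank '[{"dp":[0.1,-0.6,0],"angular":[0,0,0]},{"dp":[0.1,-0.9,0],"angular":[0,0,0]},{"dp":[0.1,-0.9,0],"angular":[0,0,0]},{"dp":[0.1,-0.9,0],"angular":[0,0,0]},{"dp":[0.1,-0.9,0],"angular":[0,0,0]},{"dp":[0.1,-0.9,0],"angular":[0,0,0]},{"dp":[0.1,-0.9,0],"angular":[0,0,0]},{"dp":[0.1,-0.9,0],"angular":[0,0,0]},{"dp":[0.1,-0.8,0],"angular":[0,0,0]},{"dp":[0,-0.6,0],"angular":[0,0,0]},{"dp":[0,0,0],"angular":[0,0,0]},{"dp":[0,0,0],"angular":[0,0,0]}]'
python3 - <<'E'
from station import sense,vision
import cv2,numpy as np
s=vision.snapshot("wrist"); cv2.imwrite("pics/w1.png",s["image"]); np.savez("w1.npz",**s)
print(s["mtx"].tolist(),s["mount"].round(3).tolist())
s=vision.snapshot("top"); np.savez("top1.npz",**s)
E
```

```text
t: 8.5
tcp_pos: [0.5096, -0.0322, 0.2686]
tool_rot: [0.122, 0.993, 0.0, -0.001]
force: [-0.2, -0.5, -0.5]
finger_gap: 0.998
gripper_force: 0.0
[[309.70691628693146, 0.0, 319.25188774740496], [0.0, 309.70691628693146, 191.29455141324277], [0.0, 0.0, 1.0]] [[-0.0, -0.961, -0.275, 0.069], [1.0, -0.0, 0.0, 0.001], [-0.0, -0.275, 0.961, -0.127], [0.0, 0.0, 0.0, 1.0]]
```

View pics/w1.png

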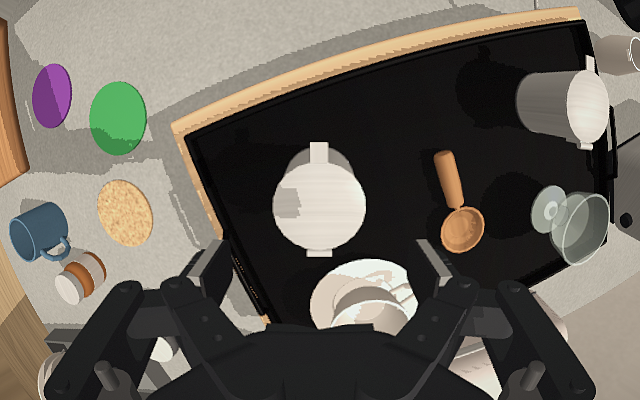

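The pot below sits centred between the fingers at column 319, with its tab and hinge aligned with the tool and pot 1 standing upright at the right.

```bash
python3 -m crank '[{"dp":[0,0,-0.6],"angular":[0,0,0]},{"dp":[0,0,-0.6],"angular":[0,0,0]},{"dp":[0,0,-0.6],"angular":[0,0,0]},{"dp":[0,0,-0.6],"angular":[0,0,0]},{"dp":[0,0,-0.6],"angular":[0,0,0]},{"dp":[0,0,-0.4],"angular":[0,0,0]},{"dp":[0,0,-0.4],"angular":[0,0,0]},{"dp":[0,0,0],"angular":[0,0,0]},{"dp":[0,0,0],"angular":[0,0,0]}]'
python3 -m crank '[{"dp":[0,0,0],"angular":[0,0,0]},{"dp":[0,0,0],"angular":[0,0,0]},{"dp":[0,0,0],"angular":[0,0,0]},{"dp":[0,0,0],"angular":[0,0,0]},{"dp":[0,0,0],"angular":[0,0,0]},{"dp":[0,0,0],"angular":[0,0,0]},{"dp":[0,0,0],"angular":[0,0,0]},{"dp":[0,0,0],"angular":[0,0,0]}]' 0.6 40
python3 -m crank '[{"dp":[0,0,0.2],"angular":[0,0,0]},{"dp":[0,0,0.3],"angular":[0,0,0]},{"dp":[0,0,0.4],"angular":[0,0,0]},{"dp":[0,0,0.4],"angular":[0,0,0]},{"dp":[0,0,0.3],"angular":[0,0,0]},{"dp":[0,0,0.2],"angular":[0,0,0]},{"dp":[0,0,0],"angular":[0,0,0]},{"dp":[0,0,0],"angular":[0,0,0]},{"dp":[0,0,0],"angular":[0,0,0]},{"dp":[0,0,0],"angular":[0,0,0]}]'
for i in 1 2 3; do python3 -m crank '[{"dp":[0,0,0],"angular":[0,0,0]},{"dp":[0,0,0],"angular":[0,0,0]}]' | grep force; done
```

```text
t: 9.5
tcp_pos: [0.5104, -0.0322, 0.1554]
tool_rot: [0.121, 0.993, 0.0, 0.0]
force: [-0.7, -0.9, 0.0]
finger_gap: 1.0
gripper_force: 0.0
t: 10.3
tcp_pos: [0.5108, -0.0327, 0.1564]
tool_rot: [0.121, 0.993, -0.0, 0.001]
force: [-1.4, 0.0, 6.6]
finger_gap: 0.752
gripper_force: 44.3
t: 11.3
tcp_pos: [0.5099, -0.0323, 0.2088]
tool_rot: [0.121, 0.993, 0.0, -0.001]
force: [-0.8, 0.5, -3.8]
finger_gap: 0.753
gripper_force: 45.3
force: [-0.6, 0.4, -3.4]
gripper_force: 45.3
force: [0.3, 0.6, -4.3]
gripper_force: 45.3
force: [-0.0, 0.1, -3.9]
gripper_force: 45.3
```

The second pot weighs about 3.85 N and the first about 1.85 N, so the left pot is the nearly empty one. I'll set this one back down and fetch the other.

```bash
python3 -m crank '[{"dp":[0,0,-0.3],"angular":[0,0,0]},{"dp":[0,0,-0.4],"angular":[0,0,0]},{"dp":[0,0,-0.4],"angular":[0,0,0]},{"dp":[0,0,-0.3],"angular":[0,0,0]},{"dp":[0,0,-0.2],"angular":[0,0,0]},{"dp":[0,0,-0.1],"angular":[0,0,0]},{"dp":[0,0,-0.1],"angular":[0,0,0]},{"dp":[0,0,0],"angular":[0,0,0]},{"dp":[0,0,0],"angular":[0,0,0]},{"dp":[0,0,0],"angular":[0,0,0]}]'
python3 -m crank '[{"dp":[0,0,0],"angular":[0,0,0]},{"dp":[0,0,0],"angular":[0,0,0]},{"dp":[0,0,0],"angular":[0,0,0]},{"dp":[0,0,0],"angular":[0,0,0]},{"dp":[0,0,0],"angular":[0,0,0]},{"dp":[0,0,0],"angular":[0,0,0]}]' 0
python3 -m crank '[{"dp":[0,0,0.3],"angular":[0,0,0]},{"dp":[0,0,0.5],"angular":[0,0,0]},{"dp":[0,0,0.8],"angular":[0,0,0]},{"dp":[0,0,0.8],"angular":[0,0,0]},{"dp":[0,0,0.8],"angular":[0,0,0]},{"dp":[0,0,0.6],"angular":[0,0,0]},{"dp":[0,0,0],"angular":[0,0,0]}]'
python3 -m crank '[{"dp":[-0.1,0.6,0],"angular":[0,0,0]},{"dp":[-0.1,0.9,0],"angular":[0,0,0]},{"dp":[-0.1,0.9,0],"angular":[0,0,0]},{"dp":[-0.1,0.9,0],"angular":[0,0,0]},{"dp":[-0.1,0.9,0],"angular":[0,0,0]},{"dp":[-0.1,0.9,0],"angular":[0,0,0]},{"dp":[-0.1,0.9,0],"angular":[0,0,0]},{"dp":[-0.1,0.9,0],"angular":[0,0,0]},{"dp":[-0.1,0.8,0],"angular":[0,0,0]},{"dp":[0,0.6,0],"angular":[0,0,0]},{"dp":[0,0,0],"angular":[0,0,0]},{"dp":[0,0,0],"angular":[0,0,0]}]'
```

```text
t: 12.9
tcp_pos: [0.51, -0.0323, 0.1564]
tool_rot: [0.121, 0.993, -0.0, 0.0]
force: [-3.2, 1.4, 6.3]
finger_gap: 0.752
gripper_force: 45.9
t: 13.5
tcp_pos: [0.5103, -0.0324, 0.1552]
tool_rot: [0.121, 0.993, -0.0, 0.0]
force: [0.5, -0.7, 0.2]
finger_gap: 0.998
gripper_force: 0.0
t: 14.2
tcp_pos: [0.5119, -0.0328, 0.2724]
tool_rot: [0.121, 0.993, -0.001, 0.003]
force: [-0.7, 0.3, -0.3]
finger_gap: 1.001
gripper_force: 0.0
t: 15.4
tcp_pos: [0.4826, 0.2165, 0.2685]
tool_rot: [0.121, 0.993, -0.001, -0.001]
force: [-0.7, -0.9, 0.6]
finger_gap: 0.999
gripper_force: 0.0
```

```bash
python3 -m crank '[{"dp":[0,0,-0.6],"angular":[0,0,0]},{"dp":[0,0,-0.6],"angular":[0,0,0]},{"dp":[0,0,-0.6],"angular":[0,0,0]},{"dp":[0,0,-0.6],"angular":[0,0,0]},{"dp":[0,0,-0.6],"angular":[0,0,0]},{"dp":[0,0,-0.4],"angular":[0,0,0]},{"dp":[0,0,-0.4],"angular":[0,0,0]},{"dp":[0,0,0],"angular":[0,0,0]},{"dp":[0,0,0],"angular":[0,0,0]}]'
python3 -m crank '[{"dp":[0,0,0],"angular":[0,0,0]},{"dp":[0,0,0],"angular":[0,0,0]},{"dp":[0,0,0],"angular":[0,0,0]},{"dp":[0,0,0],"angular":[0,0,0]},{"dp":[0,0,0],"angular":[0,0,0]},{"dp":[0,0,0],"angular":[0,0,0]},{"dp":[0,0,0],"angular":[0,0,0]},{"dp":[0,0,0],"angular":[0,0,0]}]' 0.6 40
python3 -m crank '[{"dp":[0,0,0.2],"angular":[0,0,0]},{"dp":[0,0,0.3],"angular":[0,0,0]},{"dp":[0,0,0.4],"angular":[0,0,0]},{"dp":[0,0,0.5],"angular":[0,0,0]},{"dp":[0,0,0.6],"angular":[0,0,0]},{"dp":[0,0,0.6],"angular":[0,0,0]},{"dp":[0,0,0.5],"angular":[0,0,0]},{"dp":[0,0,0.4],"angular":[0,0,0]},{"dp":[0,0,0.3],"angular":[0,0,0]},{"dp":[0,0,0],"angular":[0,0,0]},{"dp":[0,0,0],"angular":[0,0,0]}]'
```

```text
t: 16.3
tcp_pos: [0.4835, 0.2165, 0.1554]
tool_rot: [0.121, 0.993, -0.0, 0.0]
force: [0.3, 0.4, 0.0]
finger_gap: 1.0
gripper_force: 0.0
t: 17.1
tcp_pos: [0.4838, 0.2167, 0.1564]
tool_rot: [0.121, 0.993, 0.0, 0.001]
force: [-1.4, -1.6, 5.9]
finger_gap: 0.756
gripper_force: 44.3
t: 18.2
tcp_pos: [0.4829, 0.2166, 0.2691]
tool_rot: [0.121, 0.993, -0.0, -0.0]
force: [-0.3, -0.0, -2.5]
finger_gap: 0.756
gripper_force: 44.6
```

```bash
python3 -m crank '[{"dp":[0.05,-0.2,0],"angular":[0,0,0]},{"dp":[0.05,-0.4,0],"angular":[0,0,0]},{"dp":[0.05,-0.6,0],"angular":[0,0,0]},{"dp":[0.05,-0.8,0],"angular":[0,0,0]},{"dp":[0.05,-0.8,0],"angular":[0,0,0]},{"dp":[0.05,-0.8,0],"angular":[0,0,0]},{"dp":[0.05,-0.8,0],"angular":[0,0,0]},{"dp":[0.05,-0.8,0],"angular":[0,0,0]},{"dp":[0.05,-0.8,0],"angular":[0,0,0]},{"dp":[0.05,-0.8,0],"angular":[0,0,0]},{"dp":[0.05,-0.8,0],"angular":[0,0,0]},{"dp":[0.05,-0.8,0],"angular":[0,0,0]},{"dp":[0.05,-0.8,0],"angular":[0,0,0]},{"dp":[0.05,-0.8,0],"angular":[0,0,0]},{"dp":[0.05,-0.8,0],"angular":[0,0,0]},{"dp":[0.05,-0.8,0],"angular":[0,0,0]},{"dp":[0.05,-0.8,0],"angular":[0,0,0]},{"dp":[0.05,-0.8,0],"angular":[0,0,0]},{"dp":[0.05,-0.8,0],"angular":[0,0,0]},{"dp":[0.05,-0.8,0],"angular":[0,0,0]}]'
python3 -m crank '[{"dp":[0,-0.6,0],"angular":[0,0,0]},{"dp":[0,-0.6,0],"angular":[0,0,0]},{"dp":[0,-0.6,0],"angular":[0,0,0]},{"dp":[0,-0.6,0],"angular":[0,0,0]},{"dp":[0,-0.4,0],"angular":[0,0,0]},{"dp":[0,-0.4,0],"angular":[0,0,0]},{"dp":[0,-0.2,0],"angular":[0,0,0]},{"dp":[0,0,0],"angular":[0,0,0]},{"dp":[0,0,0],"angular":[0,0,0]},{"dp":[0,0,0],"angular":[0,0,0]}]'
```

```text
t: 20.2
tcp_pos: [0.5123, -0.2291, 0.2686]
tool_rot: [0.122, 0.993, 0.0, -0.001]
force: [0.2, 1.3, -0.6]
finger_gap: 0.756
gripper_force: 44.6
t: 21.2
tcp_pos: [0.5132, -0.3285, 0.2693]
tool_rot: [0.121, 0.993, 0.0, -0.0]
force: [-0.5, 0.1, -2.0]
finger_gap: 0.749
gripper_force: 44.6
```

```bash
python3 -m crank '[{"dp":[0,-0.35,0],"angular":[0,0,0]},{"dp":[0,-0.3,0],"angular":[0,0,0]},{"dp":[0,0,-0.2],"angular":[0,0,0]},{"dp":[0,0,-0.4],"angular":[0,0,0]},{"dp":[0,0,-0.6],"angular":[0,0,0]},{"dp":[0,0,-0.6],"angular":[0,0,0]},{"dp":[0,0,-0.6],"angular":[0,0,0]},{"dp":[0,0,-0.6],"angular":[0,0,0]},{"dp":[0,0,-0.6],"angular":[0,0,0]},{"dp":[0,0,-0.6],"angular":[0,0,0]},{"dp":[0,0,-0.6],"angular":[0,0,0]},{"dp":[0,0,-0.6],"angular":[0,0,0]},{"dp":[0,0,-0.4],"angular":[0,0,0]},{"dp":[0,0,-0.3],"angular":[0,0,0]},{"dp":[0,0,-0.2],"angular":[0,0,0]},{"dp":[0,0,0],"angular":[0,0,0]},{"dp":[0,0,0],"angular":[0,0,0]},{"dp":[0,0,0],"angular":[0,0,0]}]'
python3 - <<'E'
from station import vision
import cv2
cv2.imwrite("pics/s2.png",cv2.resize(vision.snapshot("side")["image"][100:230,250:450],None,fx=4,fy=4))
E
```

```text
t: 23.0
tcp_pos: [0.5137, -0.3493, 0.0811]
tool_rot: [0.121, 0.993, -0.001, 0.001]
force: [0.2, -0.2, -2.3]
finger_gap: 0.751
gripper_force: 44.6
```

View pics/s2.png

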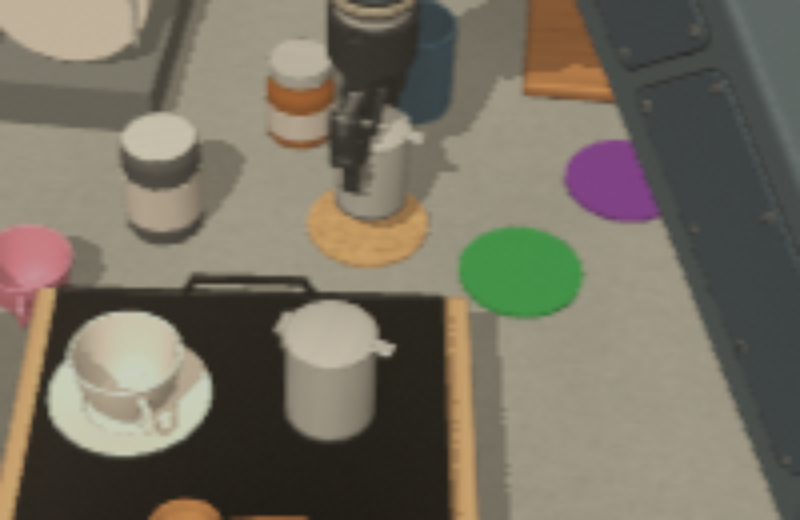

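The pot hangs about 30 mm above the cork mat at crop (370,215), over its centre and clear of the jar. I'll lower it gently.

```bash
python3 -m crank '[{"dp":[0,0,-0.2],"angular":[0,0,0]},{"dp":[0,0,-0.2],"angular":[0,0,0]},{"dp":[0,0,-0.2],"angular":[0,0,0]},{"dp":[0,0,-0.1],"angular":[0,0,0]},{"dp":[0,0,-0.1],"angular":[0,0,0]},{"dp":[0,0,-0.05],"angular":[0,0,0]},{"dp":[0,0,-0.05],"angular":[0,0,0]},{"dp":[0,0,0],"angular":[0,0,0]},{"dp":[0,0,0],"angular":[0,0,0]},{"dp":[0,0,0],"angular":[0,0,0]}]'
```

```text
t: 24.05
tcp_pos: [0.5134, -0.349, 0.0535]
tool_rot: [0.121, 0.993, -0.0, 0.0]
force: [0.1, 0.1, -1.6]
finger_gap: 0.747
gripper_force: 44.6
```

```bash
python3 -m crank '[{"dp":[0,0,-0.04],"angular":[0,0,0]},{"dp":[0,0,-0.04],"angular":[0,0,0]},{"dp":[0,0,0],"angular":[0,0,0]},{"dp":[0,0,0],"angular":[0,0,0]}]'
```

```text
t: 24.45
tcp_pos: [0.5133, -0.349, 0.0515]
tool_rot: [0.121, 0.993, -0.0, 0.0]
force: [-1.2, -0.2, 4.7]
finger_gap: 0.748
gripper_force: 45.0
```

The foot is on the mat, so I'll release and retreat.

```bash
python3 -m crank '[{"dp":[0,0,0],"angular":[0,0,0]},{"dp":[0,0,0],"angular":[0,0,0]},{"dp":[0,0,0],"angular":[0,0,0]},{"dp":[0,0,0],"angular":[0,0,0]},{"dp":[0,0,0],"angular":[0,0,0]},{"dp":[0,0,0],"angular":[0,0,0]},{"dp":[0,0,0],"angular":[0,0,0]},{"dp":[0,0,0],"angular":[0,0,0]},{"dp":[0,0,0],"angular":[0,0,0]}]' 0
python3 -m crank '[{"dp":[0,0,0.2],"angular":[0,0,0]},{"dp":[0,0,0.4],"angular":[0,0,0]},{"dp":[0,0,0.6],"angular":[0,0,0]},{"dp":[0,0,0.8],"angular":[0,0,0]},{"dp":[0,0,0.8],"angular":[0,0,0]},{"dp":[0,0,0.8],"angular":[0,0,0]},{"dp":[0,0,0.8],"angular":[0,0,0]},{"dp":[0,0,0.8],"angular":[0,0,0]},{"dp":[0,0,0.8],"angular":[0,0,0]},{"dp":[0,0,0.8],"angular":[0,0,0]},{"dp":[0,0,0.5],"angular":[0,0,0]},{"dp":[0,0,0],"angular":[0,0,0]}]'
python3 -m crank '[{"dp":[0,0.4,0],"angular":[0,0,0]},{"dp":[0,0.8,0],"angular":[0,0,0]},{"dp":[0,0.8,0],"angular":[0,0,0]},{"dp":[0,0.8,0],"angular":[0,0,0]},{"dp":[0,0.8,0],"angular":[0,0,0]},{"dp":[0,0.8,0],"angular":[0,0,0]},{"dp":[0,0.8,0],"angular":[0,0,0]},{"dp":[0,0.8,0],"angular":[0,0,0]},{"dp":[0,0.8,0],"angular":[0,0,0]},{"dp":[0,0.8,0],"angular":[0,0,0]},{"dp":[0,0.8,0],"angular":[0,0,0]},{"dp":[0,0.8,0],"angular":[0,0,0]},{"dp":[0,0.8,0],"angular":[0,0,0]},{"dp":[0,0.4,0],"angular":[0,0,0]},{"dp":[0,0.2,0],"angular":[0,0,0]},{"dp":[0,0,0],"angular":[0,0,0]},{"dp":[0,0,0],"angular":[0,0,0]}]'
python3 - <<'E'
from h import *
from station import vision
s=vision.snapshot("top"); np.savez("top2.npz",**s); P=cloud(s); Z=P[...,2]
cv2.imwrite("pics/t2.png",cv2.resize(s["image"][130:250,280:450],None,fx=4,fy=4))
w=np.zeros((400,640),bool); w[175:240,380:440]=1; m=(w&(Z>.07)&(Z<.105)).astype(np.uint8); m=cv2.morphologyEx(m,2,cv2.getStructuringElement(2,(9,9)))
c=max(cv2.findContours(m,0,2)[0],key=cv2.contourArea); e=cv2.fitEllipse(c); print(e,rayz(s,*e[0],.085),np.nanmedian(Z[m>0]))
E
```

```text
t: 25.35
tcp_pos: [0.5132, -0.3488, 0.0509]
tool_rot: [0.121, 0.993, -0.0, 0.0]
force: [1.3, 0.1, 0.1]
finger_gap: 1.0
gripper_force: 0.0
t: 26.55
tcp_pos: [0.5143, -0.3499, 0.2739]
tool_rot: [0.121, 0.993, -0.002, 0.003]
force: [-0.8, -0.3, -0.2]
finger_gap: 1.0
gripper_force: 0.0
t: 28.25
tcp_pos: [0.5133, -0.0314, 0.2697]
tool_rot: [0.121, 0.993, -0.0, -0.0]
force: [-0.6, 0.1, 0.4]
finger_gap: 0.996
gripper_force: 0.0
((414.9836730957031, 205.86170959472656), (16.49384307861328, 18.02008628845215), 135.66549682617188) [ 0.51313219 -0.34920254  0.085     ] 0.08916653834675214
```

View pics/t2.png

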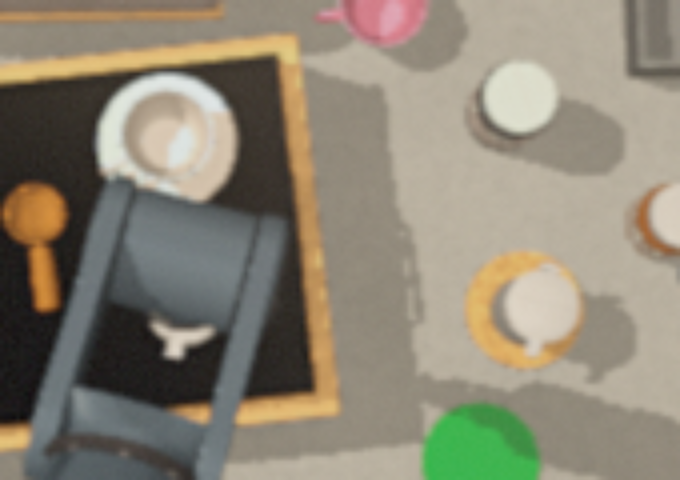

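The pot stands at (0.5131, -0.3492), within about 1 mm of the mat's centre, with its lid shut at crop (542,305). Next is the full pot.

```bash
python3 -m crank '[{"dp":[-0.1,0,-0.6],"angular":[0,0,0]},{"dp":[0,0,-0.6],"angular":[0,0,0]},{"dp":[0,0,-0.6],"angular":[0,0,0]},{"dp":[0,0,-0.6],"angular":[0,0,0]},{"dp":[0,0,-0.6],"angular":[0,0,0]},{"dp":[0,0,-0.4],"angular":[0,0,0]},{"dp":[0,0,-0.4],"angular":[0,0,0]},{"dp":[0,0,0],"angular":[0,0,0]},{"dp":[0,0,0],"angular":[0,0,0]}]'
python3 -m crank '[{"dp":[0,0,0],"angular":[0,0,0]},{"dp":[0,0,0],"angular":[0,0,0]},{"dp":[0,0,0],"angular":[0,0,0]},{"dp":[0,0,0],"angular":[0,0,0]},{"dp":[0,0,0],"angular":[0,0,0]},{"dp":[0,0,0],"angular":[0,0,0]},{"dp":[0,0,0],"angular":[0,0,0]},{"dp":[0,0,0],"angular":[0,0,0]}]' 0.6 45
python3 -m crank '[{"dp":[0,0,0.2],"angular":[0,0,0]},{"dp":[0,0,0.3],"angular":[0,0,0]},{"dp":[0,0,0.4],"angular":[0,0,0]},{"dp":[0,0,0.5],"angular":[0,0,0]},{"dp":[0,0,0.6],"angular":[0,0,0]},{"dp":[0,0,0.6],"angular":[0,0,0]},{"dp":[0,0,0.5],"angular":[0,0,0]},{"dp":[0,0,0.4],"angular":[0,0,0]},{"dp":[0,0,0.2],"angular":[0,0,0]},{"dp":[0,0,0],"angular":[0,0,0]},{"dp":[0,0,0],"angular":[0,0,0]}]'
```

```text
t: 29.2
tcp_pos: [0.5105, -0.0311, 0.156]
tool_rot: [0.121, 0.993, -0.0, 0.0]
force: [0.0, -0.7, 0.6]
finger_gap: 1.002
gripper_force: 0.0
t: 30.0
tcp_pos: [0.5108, -0.0314, 0.1571]
tool_rot: [0.121, 0.993, -0.001, 0.001]
force: [-1.6, -1.2, 5.7]
finger_gap: 0.749
gripper_force: 49.4
t: 31.1
tcp_pos: [0.5098, -0.0307, 0.2666]
tool_rot: [0.121, 0.993, 0.0, -0.0]
force: [-0.4, -0.0, -4.5]
finger_gap: 0.752
gripper_force: 50.7
```

```bash
python3 -m crank '[{"dp":[0.2,0,0],"angular":[0,0,0]},{"dp":[0.4,0.05,0],"angular":[0,0,0]},{"dp":[0.5,0.05,0],"angular":[0,0,0]},{"dp":[0.6,0.05,0],"angular":[0,0,0]},{"dp":[0.6,0.05,0],"angular":[0,0,0]},{"dp":[0.6,0.05,0],"angular":[0,0,0]},{"dp":[0.6,0.05,0],"angular":[0,0,0]},{"dp":[0.5,0.05,0],"angular":[0,0,0]},{"dp":[0.4,0.05,0],"angular":[0,0,0]},{"dp":[0.3,0,0],"angular":[0,0,0]},{"dp":[0.2,0,0],"angular":[0,0,0]},{"dp":[0,0,0],"angular":[0,0,0]},{"dp":[0,0,0],"angular":[0,0,0]},{"dp":[0,0,0],"angular":[0,0,0]},{"dp":[0,0,0],"angular":[0,0,0]}]'
python3 - <<'E'
from station import vision
import cv2
cv2.imwrite("pics/s3.png",cv2.resize(vision.snapshot("side")["image"][100:250,200:400],None,fx=4,fy=4))
E
```

```text
t: 32.6
tcp_pos: [0.6568, -0.0189, 0.2671]
tool_rot: [0.121, 0.993, -0.0, -0.0]
force: [0.6, -0.3, -4.0]
finger_gap: 0.749
gripper_force: 50.7
```

View pics/s3.png

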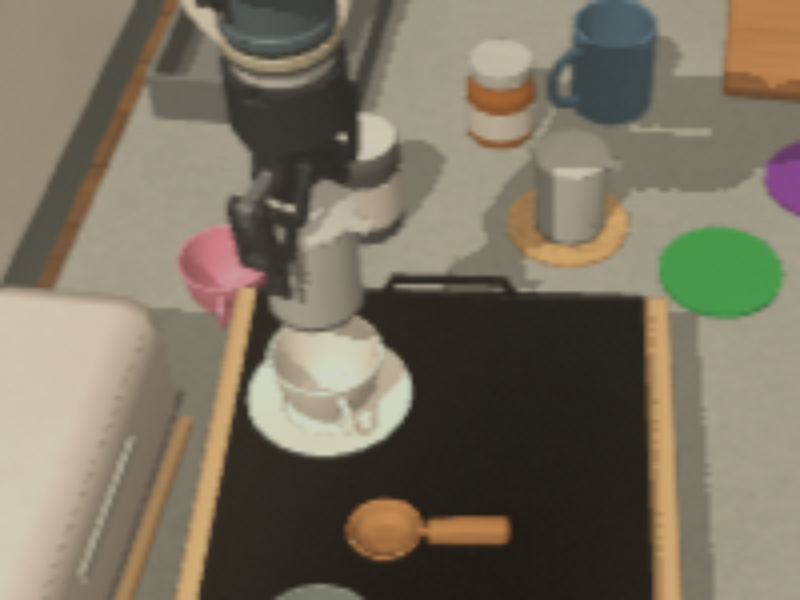

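The full pot hangs upright over the cup (foot at about crop (318,310), rim at about (327,353)). The light pot stands on the cork mat at (570,210), and nothing else has moved.

```bash
python3 -c "
from station import order
print(order.sign_off())"
```

```text
the job is handed in; nothing more can be done
None
```

The job is handed in, with no verdict returned: the nearly empty pot (about 1.9 N) stands on the cork mat within about 1 mm of its centre, and the full pot (about 3.9 N) is held upright over the teacup, its foot about 5 cm above the rim.

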